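# Lay the upright bracket face down on the rubber pad

### The arm

A 6-joint arm with a two-finger parallel gripper is mounted at the origin on a cart in front of the work surface, level with it; the furniture and walls round the work are solid. World frame = base frame: x ahead of the robot, y to its left, z up, the work surface at z = 0. Lengths are in m, angles in rad, forces in N, time in s.
With the tool pointing down it reaches from about 0.35 to 0.925 m from the base axis. Payload 6.4 kg.
Tool frame: the origin (TCP) lies midway between the tips of the shut fingers; the grasp point (between the pads) lies 19 mm behind it; z points along the fingers, y is the direction in which the jaws open and shut (so a half turn about z gives the same grasp; the last joint's range is limited). The gripper opens to 85 mm and grips with 20 to 120 N. Pads are 22 mm wide; open, the fingers measure 114 mm over their backs; the gripper's body (76 mm by 85 mm) begins 54 mm behind the grasp point. The pads swing forward as they close: fully open they stand 13 mm farther back than shut.
Start: joints at [1.148, 0.245, 1.558, -0, 1.339, -0.174], TCP at [0.16, 0.63, 0.231] pointing down, gripper open.
Joint ranges: [-3.13, 3.13], [-1.02, 2.26], [0.13, 2.54], [-0.95, 4.09], [0.21, 2.88], [-2.74, 2.74]. Speed limits (rad/s): [2.57, 2.57, 3.14, 3.14, 3.14, 3.14].

### API

Orientations are given as a unit quaternion [w, x, y, z].
In Python, from workcell import env, effector, kin, eyes, workorder, nets gives the robot as it stands. Calls block until the motion is done:
- env.movep(position, orientation): joint-space move of the TCP to a pose.
- env.line_to(position, vel=0.15, frame=None, stop_force=None): straight line of the TCP; frame=None keeps the orientation; vel is the mean speed in m/s. With stop_force (N) it stops when the force on the tool has changed by that much, and returns True; else False.
- env.move_joints(angles): joint-space move.
- effector.move_gripper(opening, strength=None): finger opening in m; strength is the grip in N (None keeps the last); returns when the fingers have stopped.
- env.hold(seconds).
- kin.solve_ik(position, orientation): joint angles nearest the present ones, or None.
- env.sense(): the state.
- eyes.snapshot(name): name is "side" or "top"; returns a dict with "pixels" (400x640x3 uint8, red, green, blue), "fx", "fy", "cx", "cy" (pixels), "R" (3x3) and "t" (3): a world point X has camera coordinates R X + t. Camera axes: x right, y down, z forward; pixel columns grow to the right and rows downward; lengths in m; the calibration is good to about 2 mm. A picture is of the moment at which its call begins. There is no depth.
A pose or a line that the arm cannot do raises env.MotionError and nothing moves.
- workorder.hand_in(): hands the job in, once; it reports no verdict.
Trained networks look in the newest picture that a camera, given by its name, has taken for a name from the list of things; names that differ only in an ending like _2 or _b are one class to them, and where a whole thing is asked for, a point or a joint stands for the part that bears it (a point fixed in the world has none). Each returns a list of dicts, best first, with "confidence" (0 to 1); they miss things now and then, are a little off and sometimes report something else, mostly with a low value. They report only what shows in the picture. A call takes as long as a camera call. They do not tell look-alikes from the thing itself.
- nets.search_frame(camera, thing): "xyz" ([x, y, z] in m, in world coordinates, good to about 4 mm: the middle of the surface that is visible of it).
The state is a dict: "t": time; "q": joint angles; "qd": joint speeds; "joint_torque": joint torques, N m; "position": TCP position; "tcp_rot": TCP orientation; "wrist_force": force on the tool from outside, world axes, zero at the start; "wrist_torque": the same for the moment, N m; "grip_width": finger opening in m.
Only numpy, scipy, OpenCV 4.12 (cv2) and the standard library are available. Lean on these libraries where they do the work, as an engineer would, in place of code of your own. Each camera call takes 0.05 s, during which the arm holds its last target. There are 200 camera calls.

### The job

Using only the fingers as pushers, without gripping, lifting or shoving it hard, push the yellow upright bracket along the table until its toe is square against the metal edge of the rubber pad. Then tip it forward over that edge and ease it down under control all the way, so that it lands gently, face flat along the pad with its foot plate sticking up; it must never fall freely. Do not disturb the other things on the table, and leave the bracket lying there untouched.

Things in the scene. Friction and masses are not known exactly. Their poses are not given: they have to be found in the camera images.
- bracket: Yellow steel angle bracket, loose, 0.25 to 0.45 kg, standing as an L: front plate 160 tall, 60 wide, 6 thick; behind it the foot plate, 80 long with the front plate, 60 wide, 12 thick. Origin: the toe, middle of its lower front edge. x points out of the front face (the way it is laid), y left, z up the plate. Starts with the toe 20 to 40 short of the pad's edge, facing it within 0.1 rad, 12 sideways.
- pad: Landing pad, fixed: a flat dark rubber-faced plate 175 long (x), 110 wide (y), 8 high, with a bright aluminium strip along its near edge, which is the stop. Origin: the middle of that stop edge, at table level. x points along the pad, the way the bracket is pushed and laid; z up. It occupies x 0 to 175, y -55 to 55, z 0 to 8.
- bracket_head (a point): middle of the upper front edge of the bracket's front plate, 160 above the toe
- bracket_heel (a point): middle of the lower rear edge of the bracket's foot plate, 80 behind the toe
- bracket_corner (a point): middle of the open inner corner of the L, where the back of the front plate meets the top of the foot plate: 6 behind the toe and 12 above it. Fingers reach in from above; one in here can push the front plate forward and later hold back the foot plate's upper face as it swings up
- bracket_com (a point): the bracket's centre of mass, about 21 behind the front face and 43 above the underside: tipped over its toe it balances at about 0.46 rad and beyond that falls forward by itself unless the upper face of its foot plate is held back
- led_module: white three-diode light module with short wires, 16x95x12, lying beside the stop edge of the pad, on the left as seen along the laying direction; loose bystander, origin at the middle of its underside
- tape_roll: black roll of tape 64x64x18, lying flat beside the pad on its right as seen along the laying direction; loose bystander, origin at the middle of its underside
- spring_clamp: blue spring clamp 53x101x17, lying at the front left of the table; loose bystander, origin at the middle of its underside
- side_cutters: red-handled side cutters 52x130x12, lying behind the work; loose bystander, origin at the middle of its underside
- sanding_block: brown cork sanding block 60x100x28, lying behind the vice; loose bystander, origin at the middle of its underside
Mind the look-alikes: they are no part of the job. There is more than one size of the bracket; the one meant has the size given above.

How it is judged:
By the outcome, as a careful person would: the job done as asked, in the order asked, and still so for the second after the job is handed in, with the robot touching nothing.
It also fails if it takes over 69 s, if anything falls off the work surface, if the arm or the gripper's body presses on something with over 40 N, if the wrist force passes 120 N, or if a joint passes its speed limit or range.

## Working session

There is one attempt and no reset: what is moved stays moved. The work goes in short steps, each a Python script; the robot and the scene stay as the last script left them, time stands still between calls to the robot, and variables do not carry over. Pictures are saved under pics/ and viewed, about 8 in all and at most 12, crops included, and the job is handed in when it is done.

```bash
ls; mkdir -p pics; python3 - <<'E'
from workcell import env, effector, kin, eyes, workorder, nets
import cv2,numpy as np
s=env.sense();print(s['t'],s['position'],s['tcp_rot'],s['grip_width'])
for c in("side","top"):
    p=eyes.snapshot(c);cv2.imwrite(f"pics/{c}0.png",p["pixels"][:,:,::-1]);print(c,p['fx'],p['cx'],p['cy'],np.round(p['R'],3).tolist(),np.round(p['t'],3).tolist())
    for n in("bracket","pad","bracket_head","bracket_heel","bracket_corner","led_module","tape_roll"):
        print(n,[(np.round(d['xyz'],3).tolist(),round(d['confidence'],2)) for d in nets.search_frame(c,n)])
print(env.sense()['t'])
E
```

```text
pics
0.0 [0.15980519 0.62947488 0.23016815] [-2.85661451e-04  1.24081255e-01  9.92271585e-01 -9.28191435e-04] 0.085359434505456
side 480.9775241842923 318.49375003989763 197.46675316477632 [[0.903, -0.43, -0.019], [-0.279, -0.55, -0.787], [0.328, 0.716, -0.617]] [-0.462, 0.218, 1.238]
bracket [([0.372, 0.026, 0.109], 0.82), ([0.499, -0.118, 0.079], 0.8)]
pad [([0.485, -0.237, 0.009], 0.74)]
bracket_head [([0.499, -0.114, 0.08], 0.93), ([0.65, 0.037, 0.01], 0.74)]
bracket_heel [([0.371, 0.027, 0.114], 0.77), ([0.501, -0.112, 0.082], 0.75)]
bracket_corner [([0.369, 0.025, 0.112], 0.69), ([0.498, -0.115, 0.072], 0.62), ([0.391, -0.189, 0.022], 0.51)]
led_module [([0.59, -0.148, 0.01], 0.57)]
tape_roll [([0.396, -0.188, 0.02], 0.89)]
top 464.4747901067653 315.94957741527855 195.9565145268576 [[0.025, -1.0, -0.017], [-0.99, -0.023, -0.138], [0.138, 0.02, -0.99]] [-0.012, 0.513, 1.139]
bracket [([0.503, -0.079, 0.012], 0.79), ([0.405, 0.063, 0.023], 0.66)]
pad [([0.492, -0.227, 0.008], 0.74)]
bracket_head [([0.403, 0.07, 0.018], 0.8), ([0.502, -0.079, 0.016], 0.56), ([0.367, 0.226, 0.014], 0.3), ([0.393, -0.182, 0.018], 0.23)]
bracket_heel [([0.401, 0.064, 0.018], 0.81), ([0.506, -0.083, 0.013], 0.64)]
bracket_corner [([0.505, -0.078, 0.014], 0.93), ([0.403, 0.066, 0.022], 0.79)]
led_module [([0.594, -0.142, 0.009], 0.68)]
tape_roll [([0.395, -0.183, 0.017], 0.86)]
0.8
```

View pics/side0.png

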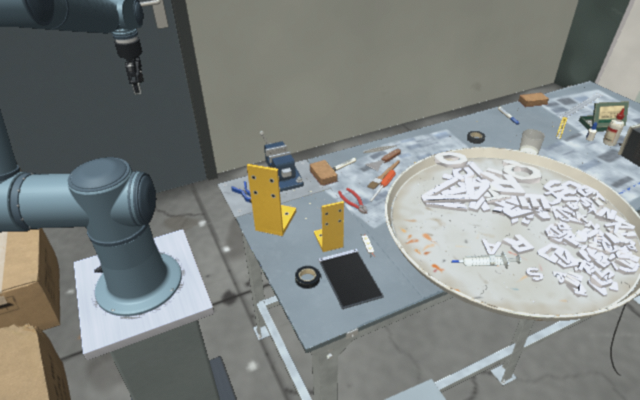

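View pics/top0.png

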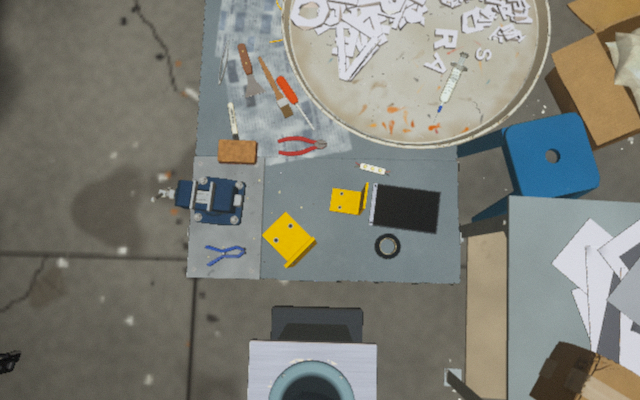

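```bash
cat > h.py <<'E'
from workcell import env, effector, kin, eyes, workorder, nets
import cv2,numpy as np
from scipy.optimize import minimize
from scipy.spatial.transform import Rotation as Ro
def box(x0,x1,y0,y1,z0,z1): return np.array([[x,y,z] for x in(x0,x1) for y in(y0,y1) for z in(z0,z1)])/1000.
def bboxes(s=1.): return [box(-6,0,-30,30,0,160),box(-80,0,-30,30,0,12)]
PAD=[box(0,175,-55,55,0,8)]
S=4
def proj(p,X):
    c=X@p['R'].T+p['t']; return np.c_[p['fx']*c[:,0]/c[:,2]+p['cx'],p['fy']*c[:,1]/c[:,2]+p['cy']]
def pose(x,y,yaw,pitch=0,z=0): return Ro.from_euler('ZY',[yaw,pitch]).as_matrix(),np.array([x,y,z])
def sil(p,boxes,T,win):
    u0,v0,u1,v1=win; m=np.zeros(((v1-v0)*S,(u1-u0)*S),np.uint8)
    for b in boxes:
        q=(proj(p,b@T[0].T+T[1])+.5-[u0,v0])*S-.5
        h=cv2.convexHull(q.astype(np.float32))
        cv2.fillConvexPoly(m,np.round(h*16).astype(np.int32),255,shift=4)
    return cv2.resize(m,(u1-u0,v1-v0),interpolation=cv2.INTER_AREA)/255.
def yellow(px):
    h=cv2.cvtColor(px,cv2.COLOR_RGB2HSV); return ((h[...,0]>15)&(h[...,0]<35)&(h[...,1]>130)&(h[...,2]>60)).astype(np.uint8)
def crop(p,win,k=5):
    u0,v0,u1,v1=win; return cv2.resize(p['pixels'][v0:v1,u0:u1,::-1],None,fx=k,fy=k,interpolation=cv2.INTER_CUBIC)
E
python3 - <<'E'
from h import *
W={'side':(290,190,390,310),'top':(320,160,450,250)}
P={c:eyes.snapshot(c) for c in W}
import pickle;pickle.dump(P,open('P0.pkl','wb'))
M={}
for c,w in W.items():
    y=yellow(P[c]['pixels'])[w[1]:w[3],w[0]:w[2]]
    M[c]=cv2.morphologyEx(y,cv2.MORPH_CLOSE,np.ones((5,5)))  .astype(float); print(c,y.sum())
def cost(v,h=160):
    T=pose(*v[:3]); B=bboxes(); B[0][:,2]*=h/160
    return sum(((sil(P[c],B,T,W[c])-M[c])**2).sum() for c in W)
for h in(130,145,160,180):
    r=min((minimize(cost,[.495,y,yw],args=(h,),method='Nelder-Mead',options=dict(initial_simplex=np.array([.495,y,yw])+np.array([[0,0,0],[.01,0,0],[0,.01,0],[0,0,.1]]))) for y in(-.11,-.095) for yw in(-1.57,-1.7)),key=lambda r:r.fun)
    print(h,np.round(r.x,4),r.fun)
    if h==160: b=r.x
# pad: dark (rubber)+strip; fit on the top view by hull edges
a=[]
for c in W:
    im=crop(P[c],W[c],4)
    T=pose(*b)
    for B in bboxes():
        q=(proj(P[c],B@T[0].T+T[1])-W[c][:2]+.5)*4
        cv2.polylines(im,[np.round(cv2.convexHull(q.astype(np.float32))).astype(int)],True,(255,0,255),1)
    a.append(im)
H=max(i.shape[0] for i in a)
a=[cv2.copyMakeBorder(i,0,H-i.shape[0],0,4,0) for i in a]
im=np.hstack(a);print(im.shape);im=cv2.resize(im,None,fx=min(1,800/im.shape[1]),fy=min(1,800/im.shape[1]));cv2.imwrite('pics/c1.png',im)
E
```

```text
side 1009
top 828
130 [ 0.4999 -0.1161 -1.7158] 353.998031526336
145 [ 0.5001 -0.1163 -1.7006] 254.71148019992313
160 [ 0.5001 -0.1164 -1.7066] 195.92492118415996
180 [ 0.5006 -0.1155 -1.7025] 349.62814302191464
(480, 928, 3)
```

View pics/c1.png

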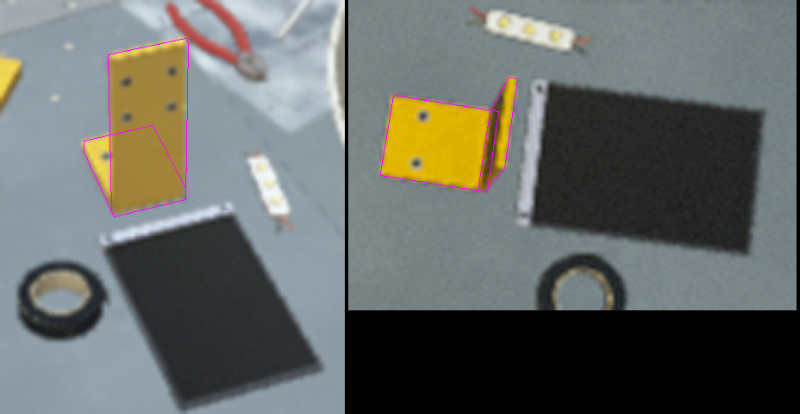

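The small bracket at side (331,226) / top (350,200) fits: a 160 mm height gives the best silhouette match (cost 196, against 254 or more for other heights) and it faces the pad. The one at side (265,200) / top (290,238) is visibly larger, so it is the look-alike. Next I fit the pad and the arm's link geometry, to check the forearm's clearance over that taller bracket.

```bash
python3 - <<'E'
from h import *
import pickle
from scipy.optimize import least_squares
P=pickle.load(open('P0.pkl','rb'))
W={'side':(290,190,390,310),'top':(360,170,450,245)}
M={}
for c,w in W.items():
    px=P[c]['pixels'][w[1]:w[3],w[0]:w[2]]; h=cv2.cvtColor(px,cv2.COLOR_RGB2HSV)
    m=(h[...,2]<75).astype(np.uint8); n,l,s,_=cv2.connectedComponentsWithStats(m); k=1+np.argmax(s[1:,4]); M[c]=(l==k).astype(float); print(c,s[k])
def cost(v): return sum(((sil(P[c],[box(v[3]*100,175,-55,55,0,8)],pose(*v[:3]),W[c])-M[c])**2).sum() for c in W)
x0=np.array([.49,-.14,-1.65,.12]);r=minimize(cost,x0,method='Nelder-Mead',options=dict(maxiter=600,initial_simplex=x0+np.vstack([np.zeros(4),np.diag([.01,.01,.08,.05])])))
print('pad',np.round(r.x,4),r.fun)
b=np.array([.5001,-.1164,-1.7066]); T=pose(*r.x[:3]); print('toe in pad',(b*[1,1,0]@T[0]-T[1]@T[0])*[1,1,0]*1000,b[2]-r.x[2])
# big bracket rough fit
W2={'side':(235,150,310,245),'top':(255,205,325,275)}
M2={c:cv2.morphologyEx(yellow(P[c]['pixels'])[w[1]:w[3],w[0]:w[2]],cv2.MORPH_CLOSE,np.ones((5,5))).astype(float) for c,w in W2.items()}
def cb(v):
    k=v[3];T=pose(*v[:3]); return sum(((sil(P[c],[B*[k,k,k] for B in bboxes()],T,W2[c])-M2[c])**2).sum() for c in W2)
best=min((minimize(cb,x0,method='Nelder-Mead',options=dict(initial_simplex=x0+np.vstack([np.zeros(4),np.diag([.02,.02,.3,.2])]))) for x0 in [np.array([.37,.03,y,1.5]) for y in(-2.4,-.8,-1.6,2.4)]),key=lambda r:r.fun)
print('big',np.round(best.x,3),best.fun)
# arm
rng=np.random.default_rng(0);D=[]
for i in range(40):
    p=[rng.uniform(.4,.7),rng.uniform(-.2,.3),rng.uniform(.1,.4)]; R=Ro.from_rotvec([0,0,rng.uniform(-.5,.5)])*Ro.from_euler('x',np.pi)*Ro.from_rotvec(rng.uniform(-.4,.4,3))
    q=kin.solve_ik(p,R.as_quat(scalar_first=True))
    if q is not None: D.append((p,R.as_matrix()[:,2],q))
print(len(D))
def res(v):
    a1,d1,L2,L3,a3,Lt=v;o=[]
    for p,z,q in D:
        w=np.array(p)-Lt*z; s=q[1]+q[2]
        rr=a1+L2*np.sin(q[1])+L3*np.sin(s)+a3*np.cos(s); h=d1+L2*np.cos(q[1])+L3*np.cos(s)-a3*np.sin(s)
        o+=[rr*np.cos(q[0])-w[0],rr*np.sin(q[0])-w[1],h-w[2]]
    return np.array(o)
f=least_squares(res,[0,.4,.45,.45,0,.25]);print(np.round(f.x,4),np.abs(f.fun).max())
E
```

```text
side [  31   63   61   54 1921]
top [  13   14   67   50 2593]
pad [ 0.5016 -0.1371 -1.6926  0.1704] 302.6921337946943
toe in pad [-20.3653585   -4.04525328   0.        ] -0.014019107808183051
big [ 0.366  0.028 -2.346  1.408] 137.2406612841215
40
[0.0012 0.257  0.4084 0.5672 0.0571 0.2348] 0.11932179492963316
```

```bash
cat >> h.py <<'E'
def quat(psi,al,sgn=-1):
    u=np.array([np.cos(psi),np.sin(psi),0]);Z=np.array([0,0,1.])
    z=np.sin(al)*u-np.cos(al)*Z; y=sgn*(np.cos(al)*u+np.sin(al)*Z); x=np.cross(y,z)
    return Ro.from_matrix(np.c_[x,y,z]).as_quat(scalar_first=True)
E
python3 - <<'E'
from h import *
from scipy.optimize import least_squares
rng=np.random.default_rng(0);D=[]
for i in range(40):
    p=[rng.uniform(.4,.7),rng.uniform(-.2,.3),rng.uniform(.1,.4)]; R=Ro.from_rotvec([0,0,rng.uniform(-.5,.5)])*Ro.from_euler('x',np.pi)*Ro.from_rotvec(rng.uniform(-.4,.4,3))
    q=kin.solve_ik(p,R.as_quat(scalar_first=True))
    if q is not None: D.append((p,R.as_matrix()[:,2],q))
def chain(v,q):
    a1,d1,L2,L3,a3,Lt,b=v;s=q[1]+q[2];C=lambda r,h,k=b:np.array([r*np.cos(q[0])-k*np.sin(q[0]),r*np.sin(q[0])+k*np.cos(q[0]),h])
    e=(a1+L2*np.sin(q[1]),d1+L2*np.cos(q[1]))
    return C(*e),C(e[0]+L3*np.sin(s)+a3*np.cos(s),e[1]+L3*np.cos(s)-a3*np.sin(s))
res=lambda v:np.concatenate([chain(v,q)[1]-(np.array(p)-v[5]*z) for p,z,q in D])
f=least_squares(res,[0,.4,.45,.45,0,.25,.1]);v=f.x;print(np.round(v,4),np.abs(f.fun).max())
psi=-1.6926
for al in(.5,.35,.2,0,-.3,-.6,-.9):
    for sg in(-1,1):
        q=kin.solve_ik([.5,-.09,.03],quat(psi,al,sg))
        if q is None: print(al,sg,None);continue
        e,w=chain(v,q); print(al,sg,np.round(q,2),'elbow',e.round(2),'wrist',w.round(3),'fore@x=.38',(e+(w-e)*(.38-e[0])/(w[0]-e[0])).round(3))
E
```

```text
[-0.      0.2735  0.4198  0.5688  0.0662  0.2542  0.1126] 2.569157109277853e-10
0.5 -1 [-0.16  0.28  2.   -0.64  0.94 -1.2 ] elbow [0.13 0.09 0.68] wrist [0.515 0.031 0.253] fore@x=.38 [0.38  0.053 0.403]
0.5 1 [-0.16  0.28  2.   -0.64  0.94  1.94] elbow [0.13 0.09 0.68] wrist [0.515 0.031 0.253] fore@x=.38 [0.38  0.053 0.403]
0.35 -1 [-0.23  0.24  2.02 -0.45  0.9  -1.39] elbow [0.12 0.09 0.68] wrist [ 0.511 -0.003  0.269] fore@x=.38 [0.38  0.027 0.408]
0.35 1 [-0.23  0.24  2.02 -0.45  0.9   1.75] elbow [0.12 0.09 0.68] wrist [ 0.511 -0.003  0.269] fore@x=.38 [0.38  0.027 0.408]
0.2 -1 [-0.3   0.22  2.02 -0.26  0.88 -1.59] elbow [0.12 0.08 0.68] wrist [ 0.506 -0.04   0.279] fore@x=.38 [ 0.38  -0.001  0.411]
0.2 1 [-0.3   0.22  2.02 -0.26  0.88  1.55] elbow [0.12 0.08 0.68] wrist [ 0.506 -0.04   0.279] fore@x=.38 [ 0.38  -0.001  0.411]
0 -1 [-0.4   0.21  2.02 -0.    0.91 -1.85] elbow [0.12 0.07 0.68] wrist [ 0.5   -0.09   0.284] fore@x=.38 [ 0.38  -0.039  0.412]
0 1 [-0.4   0.21  2.02 -0.    0.91  1.29] elbow [0.12 0.07 0.68] wrist [ 0.5   -0.09   0.284] fore@x=.38 [ 0.38  -0.039  0.412]
-0.3 -1 [-0.54  0.25  2.    0.32  1.04 -2.17] elbow [0.15 0.04 0.68] wrist [ 0.491 -0.165  0.273] fore@x=.38 [ 0.38  -0.098  0.404]
-0.3 1 [-0.54  0.25  2.    0.32  1.04  0.97] elbow [0.15 0.04 0.68] wrist [ 0.491 -0.165  0.273] fore@x=.38 [ 0.38  -0.098  0.404]
-0.6 -1 [-0.66  0.35  1.95  0.54  1.23 -2.4 ] elbow [0.18 0.   0.67] wrist [ 0.483 -0.232  0.24 ] fore@x=.38 [ 0.38  -0.153  0.386]
-0.6 1 [-0.66  0.35  1.95  0.54  1.23  0.75] elbow [0.18 0.   0.67] wrist [ 0.483 -0.232  0.24 ] fore@x=.38 [ 0.38  -0.153  0.386]
-0.9 -1 [-0.75  0.49  1.88  0.69  1.44 -2.54] elbow [ 0.22 -0.05  0.64] wrist [ 0.476 -0.288  0.188] fore@x=.38 [ 0.38  -0.199  0.36 ]
-0.9 1 [-0.75  0.49  1.88  0.69  1.44  0.6 ] elbow [ 0.22 -0.05  0.64] wrist [ 0.476 -0.288  0.188] fore@x=.38 [ 0.38  -0.199  0.36 ]
```

```bash
cat >> h.py <<'E'
PSI=-1.6926; PADO=np.array([.5016,-.1371]); U=np.array([np.cos(PSI),np.sin(PSI)]); V=np.array([-U[1],U[0]])
LAT=-.004; w=.018; OUT=w+.029; EOFF=.003; SG=1
def tcp(X,Z,al,e=None):
    "TCP world for rear tip edge at pad-plane (X,Z), tilt al"
    e=EOFF if e is None else e
    zd=np.array([np.sin(al),-np.cos(al)]); yd=np.array([np.cos(al),np.sin(al)])
    p=np.array([X,Z])+e*zd+OUT/2*yd
    return np.r_[PADO+p[0]*U+LAT*V,p[1]]
def rear(al,e=None):
    "rear tip edge (X,Z) in pad plane from the present TCP"
    e=EOFF if e is None else e
    p=np.array(env.sense()['position']); d=np.array([(p[:2]-PADO)@U,p[2]])
    zd=np.array([np.sin(al),-np.cos(al)]); yd=np.array([np.cos(al),np.sin(al)])
    return d-e*zd-OUT/2*yd
def snap(name,wins=(('side',(280,170,400,310)),('top',(310,150,450,250))),k=3):
    a=[crop(eyes.snapshot(c),wn,k) for c,wn in wins]; H=max(i.shape[0] for i in a)
    cv2.imwrite(f'pics/{name}.png',np.hstack([cv2.copyMakeBorder(i,0,H-i.shape[0],0,4,0) for i in a]))
E
python3 - <<'E'
from h import *
al=.4; Q=quat(PSI,al,SG)
effector.move_gripper(w); print(env.sense()['grip_width'])
X=-.0204-.058
env.movep(tcp(X,.25,al),Q)
env.line_to(tcp(X,.05,al),vel=.15); env.hold(.2)
f0=np.array(env.sense()['wrist_force']);print('f',f0.round(2))
r=env.line_to(tcp(X,.006,al),vel=.02,stop_force=2.); s=env.sense()
print(r,rear(al),np.round(s['wrist_force']-f0,2),s['t'])
snap('a1')
E
```

```text
0.018505019648983965
f [ 0.4   0.58 -0.95]
True [-0.07835619  0.01157352] [-1.57  1.04  5.72] 7.7
```

View pics/a1.png

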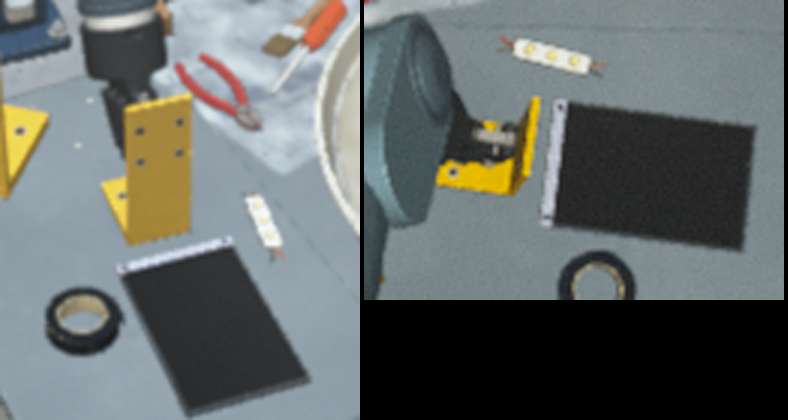

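The picture shows the tip on the foot plate behind the front plate at side (110,150). The LED, tape roll and cutters are undisturbed. Next I push.

```bash
cat >> h.py <<'E'
def fit(x0,free=(0,2),cams=('side',),W={'side':(290,175,400,310),'top':(320,150,450,250)},ret=False):
    "fit bracket (X,lat,dyaw,theta,Z) in pad frame from yellow mask; toe pose"
    P={c:eyes.snapshot(c) for c in cams};M={c:cv2.morphologyEx(yellow(P[c]['pixels'])[W[c][1]:W[c][3],W[c][0]:W[c][2]],cv2.MORPH_CLOSE,np.ones((5,5))).astype(float) for c in cams}
    x0=np.array(x0,float);free=list(free)
    def cost(v):
        x=x0.copy();x[free]=v; T=pose(*(PADO+x[0]*U+x[1]*V),PSI+x[2],x[3],x[4])
        return sum(((sil(P[c],bboxes(),T,W[c])-M[c])**2).sum() for c in cams)
    st=np.array([.006,.006,.06,.15,.006])[free]
    r=minimize(cost,x0[free],method='Nelder-Mead',options=dict(maxiter=250,xatol=1e-4,fatol=.1,initial_simplex=x0[free]+np.vstack([-st/3,np.diag(st)])))
    x=x0.copy();x[free]=r.x;return x,r.fun
E
python3 - <<'E'
from h import *
al=.4; Q=quat(PSI,al,SG); Z0=.0145
X=-.0784
print(fit([-.020,-.004,-.014,0,0],(0,1,2)))
env.line_to(tcp(X,Z0,al),vel=.02); env.hold(.2); f0=np.array(env.sense()['wrist_force'])
for X in(-.065,-.058,-.0525):
    r=env.line_to(tcp(X,Z0,al),vel=.03,stop_force=4); s=env.sense(); print(r,rear(al)*1000,np.round(s['wrist_force']-f0,2),round(s['t'],2))
    x,c=fit([X+.049,-.004,-.01,0,0],(0,1,2,3));print(x.round(4),c)
E
```

```text
(array([-0.02414795, -0.00486324, -0.0478279 ,  0.        ,  0.        ]), np.float64(140.080830449827))
False [-64.84620555  14.53622745] [0.46 1.89 0.77] 8.98
[-0.0251 -0.0056 -0.0686  0.1078  0.    ] 116.55906189926951
True [-62.24642976  14.56626915] [0.55 0.04 3.83] 9.24
[-0.0239 -0.0058 -0.0767  0.1178  0.    ] 114.34602076124568
True [-61.37641274  14.55939694] [0.74 1.65 2.94] 9.5
[-0.0235 -0.0048 -0.0516  0.1206  0.    ] 116.58777393310267
```

It tipped about 0.1 rad and jammed at a push height of 32 mm, so the table friction is high. I back off and push low at the heel instead, with the two fingers spread across it.

```bash
python3 - <<'E'
from h import *
al=.4; 
env.line_to(tcp(-.070,.0150,al),vel=.03)
env.line_to(tcp(-.076,.06,al),vel=.1)
x,c=fit([-.022,-.004,-.02,0,0],(0,1,2));print(x.round(4),c)
env.line_to(tcp(-.11,.13,al),vel=.2)
R0=Ro.from_euler('z',np.pi/2)*Ro.from_quat(quat(PSI,0,SG),scalar_first=True)
R1=Ro.from_euler('z',-np.pi/2)*Ro.from_quat(quat(PSI,0,SG),scalar_first=True)
P=lambda X,Z,l=x[1]:np.r_[PADO+X*U+l*V,Z]
for R in(R0,R1):
    q=kin.solve_ik(P(-.12,.1),R.as_quat(scalar_first=True)); print(None if q is None else np.round(q,2))
x,c=fit([-.022,-.004,-.02,0,0],(0,1,2),('side','top'));print(x.round(4),c,env.sense()['t'])
snap('a2')
E
```

```text
[-0.0226 -0.0054 -0.0607  0.      0.    ] 152.01041138023837
[-0.26  0.09  2.   -0.    1.06 -0.13]
None
[-0.0188 -0.0039 -0.0089  0.      0.    ] 310.66060745866974 11.2833
```

View pics/a2.png

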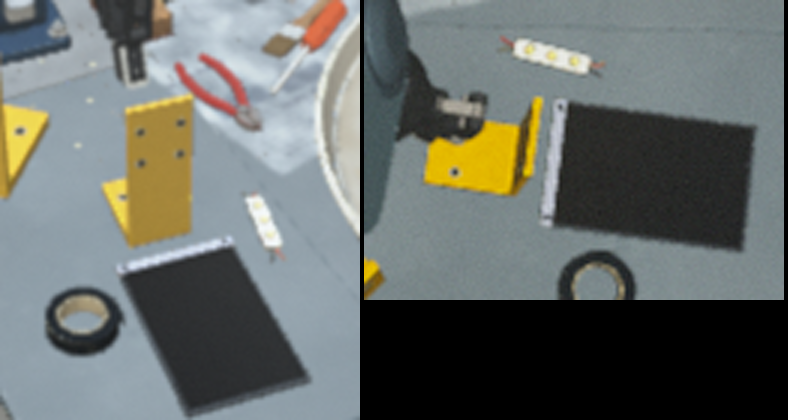

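The bracket stands flat (side (160,170)), about 1.5 mm nearer the pad than before. Now the low heel push.

```bash
python3 - <<'E'
from h import *
Q=(Ro.from_euler('z',np.pi/2)*Ro.from_quat(quat(PSI,0,SG),scalar_first=True)).as_quat(scalar_first=True)
P=lambda X,Z,l=-.004:np.r_[PADO+X*U+l*V,Z]
env.movep(P(-.127,.06),Q)
env.line_to(P(-.127,.0015),vel=.1); env.hold(.15); f0=np.array(env.sense()['wrist_force'])
T=0
for i,X in enumerate((-.108,-.101,-.096)):
    r=env.line_to(P(X,.0015),vel=.025,stop_force=5); s=env.sense(); f=s['wrist_force']-f0
    print(r,round((s['position'][:2]-PADO)@U*1000,2),'along',round(-f[:2]@U,2),f.round(2),round(s['t'],2))
    if r: break
x,c=fit([-.007,-.004,0,0,0],(0,1,2),('side','top'));print(x.round(4),c)
snap('a3')
E
```

```text
False -107.92 along 1.1 [0.66 1.03 0.66] 14.82
False -100.64 along 0.69 [ 0.5   0.63 -0.19] 15.26
False -95.66 along 1.09 [1.07 0.97 0.41] 15.61
[-0.0052 -0.006  -0.0599  0.      0.    ] 711.078985005767
```

View pics/a3.png

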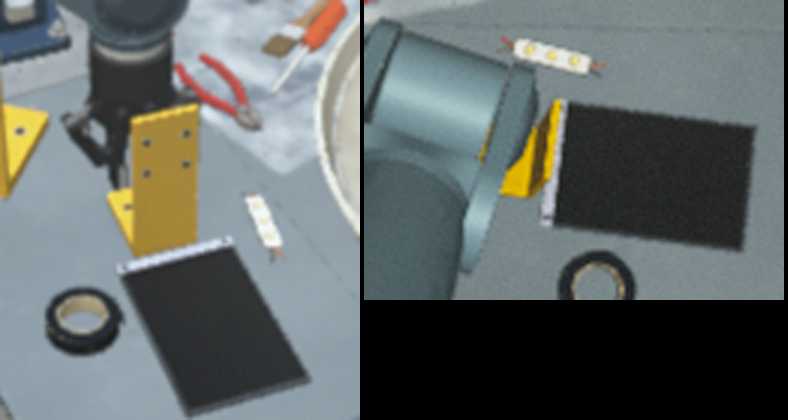

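The bracket is now about 5 mm short of the strip, still upright, and slides at about 1 N. I push it to the stop.

```bash
python3 - <<'E'
from h import *
P=lambda X,Z,l=-.004:np.r_[PADO+X*U+l*V,Z]
X0=-.0957
r=env.line_to(P(-.082,.0015),vel=.015,stop_force=5); s=env.sense(); X=(s['position'][:2]-PADO)@U
print(r,round(X*1000,2),s['wrist_force'].round(2),round(s['t'],2))
env.hold(.3);print(env.sense()['wrist_force'].round(2))
x,c=fit([X+.091,-.004,0,0,0],(0,1,2));print(x.round(4),c)
env.line_to(P(X-.02,.0015),vel=.06)
env.line_to(P(X-.03,.11),vel=.2)
x,c=fit([X+.091,-.004,0,0,0],(0,1,2),('side','top'));print(x.round(4),c,env.sense()['t'])
snap('a4',k=3)
E
```

```text
True -87.35 [0.61 1.64 0.97] 16.45
[ 0.07 -0.27  0.02]
[-0.0014 -0.0045 -0.0322  0.      0.    ] 167.90019223375623
[ 0.0047 -0.0042 -0.0099  0.      0.    ] 450.9052672049212 18.0667
```

View pics/a4.png

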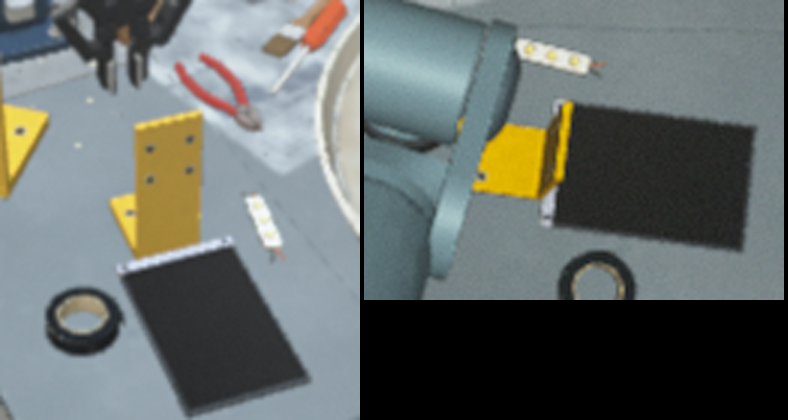

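```bash
python3 - <<'E'
from h import *
import pickle
P=pickle.load(open('P0.pkl','rb'))
c='top';w=(366,170,450,245)
for c,w in(('top',(370,176,446,240)),('side',(310,235,385,310))):
    g=cv2.cvtColor(P[c]['pixels'],cv2.COLOR_RGB2GRAY).astype(float)
    # sample profile along pad X averaged over lateral, at z=8mm
    X=np.arange(-.02,.2,.001); L=np.linspace(-.045,.045,31)
    pts=np.array([[np.r_[PADO+x*U+l*V,.008] for l in L] for x in X])
    q=proj(P[c],pts.reshape(-1,3)).astype(np.float32).reshape(len(X),-1,2)
    pr=cv2.remap(g.astype(np.float32),q[...,0],q[...,1],cv2.INTER_LINEAR).mean(1)
    print(c,'near',[int(v) for v in pr[:40]],'\nfar',[int(v) for v in pr[-45:-15]])
    for l0,l1 in((-.05,-.03),(.03,.05)):
        pts=np.array([[np.r_[PADO+x*U+l*V,.008] for l in np.linspace(l0,l1,11)] for x in X]);q=proj(P[c],pts.reshape(-1,3)).astype(np.float32).reshape(len(X),-1,2)
        pr=cv2.remap(g.astype(np.float32),q[...,0],q[...,1],cv2.INTER_LINEAR).mean(1); print(l0,[int(v) for v in pr[8:40]])
E
```

```text
top near [84, 88, 99, 115, 130, 142, 151, 156, 155, 151, 146, 140, 133, 128, 127, 128, 128, 128, 129, 128, 127, 125, 128, 139, 153, 165, 174, 181, 183, 184, 183, 179, 167, 148, 122, 92, 65, 47, 42, 41] 
far [38, 38, 37, 37, 37, 37, 37, 37, 37, 37, 36, 36, 36, 37, 37, 37, 38, 39, 43, 49, 57, 69, 83, 97, 109, 117, 123, 125, 126, 126]
-0.05 [128, 128, 128, 128, 127, 127, 127, 127, 128, 128, 128, 127, 127, 125, 125, 132, 143, 154, 164, 170, 172, 173, 173, 171, 164, 148, 126, 98, 69, 49, 41, 40]
0.03 [171, 164, 155, 146, 136, 129, 128, 130, 130, 130, 130, 130, 128, 128, 134, 146, 158, 165, 170, 171, 167, 166, 168, 165, 153, 134, 109, 80, 56, 46, 43, 43]
side near [136, 136, 136, 137, 139, 140, 142, 144, 146, 148, 150, 151, 151, 151, 152, 152, 152, 152, 152, 154, 157, 161, 167, 174, 183, 192, 200, 205, 207, 207, 205, 198, 187, 171, 150, 129, 108, 88, 72, 59] 
far [45, 45, 45, 45, 45, 45, 45, 45, 45, 45, 45, 45, 45, 45, 45, 45, 45, 45, 46, 49, 52, 58, 64, 70, 75, 79, 83, 89, 99, 112]
-0.05 [150, 151, 152, 152, 152, 152, 152, 152, 152, 152, 152, 153, 155, 158, 162, 167, 174, 181, 187, 192, 195, 196, 194, 191, 185, 174, 157, 136, 115, 95, 77, 62]
0.03 [153, 153, 153, 153, 153, 153, 153, 153, 153, 153, 154, 156, 159, 163, 168, 175, 182, 189, 194, 197, 197, 196, 194, 189, 177, 161, 141, 122, 103, 86, 71, 60]
```

Profiles across the strip in both views put the real stop edge 4.0 mm beyond my earlier pad fit, so the toe, at +3.7 to +4.7 mm in the old frame, is against it. I correct the frame and start tipping to about 0.4 rad, short of the balance point. The rear finger tip sits 1.5 mm above the foot plate as a catch.

```bash
cat >> h.py <<'E'
PADO=PADO+.004*U
A0=.4
def arc(bx,bz,th,d=.008):
    "rear-edge world (X,Z) of body point for bracket turned th about the stop edge; d: edge distance along face from toe"
    c,s=np.cos(th),np.sin(th); return bx*c+(bz-d)*s, .008-bx*s+(bz-d)*c
def go(bx,bz,th,al,vel=.02,**k):
    return env.line_to(tcp(*arc(bx,bz,th),al),vel=vel,frame=quat(PSI,al,SG),**k)
E
python3 - <<'E'
from h import *
al=A0
env.movep(tcp(-.11,.13,al),quat(PSI,al,SG))
env.line_to(tcp(-.060,.05,al),vel=.2); env.line_to(tcp(-.057,.0135,al),vel=.06); env.hold(.2)
f0=np.array(env.sense()['wrist_force'])
r=env.line_to(tcp(-.0465,.0135,al),vel=.012,stop_force=2.); b=rear(al); print(r,b*1000,np.round(env.sense()['wrist_force']-f0,2),env.sense()['t'])
x,c=fit([0,-.004,0,0,0],(0,1,2));print(x.round(4),c)
bx=float(np.clip(b[0],-.051,-.0475))
for th in(.08,.16,.24,.32,.4):
    go(bx,.0135,th,al-th,.02)
    s=env.sense();x,c=fit([-.008*np.sin(th),-.004,0,th,0],(0,3));print(th,x.round(4),round(c),np.round(s['wrist_force']-f0,1),round(s['t'],1))
print('bx',bx);snap('a5')
E
```

```text
True [-47.85984959  13.49615652] [0.61 1.35 2.43] 22.1417
[-0.0035 -0.0026 -0.0138  0.      0.    ] 218.51191080353712
0.08 [-0.0109 -0.004   0.      0.1888  0.    ] 135 [0.3 0.4 0.4] 22.5
0.16 [-0.0112 -0.004   0.      0.2613  0.    ] 134 [ 1.6 -1.2  1.8] 22.8
0.24 [-0.0115 -0.004   0.      0.3407  0.    ] 128 [ 1.3 -0.2  1.5] 23.1
0.32 [-0.0108 -0.004   0.      0.4125  0.    ] 166 [-0.8 -0.6 -1. ] 23.4
0.4 [-0.0105 -0.004   0.      0.5061  0.    ] 258 [ 0.4 -0.6 -0.9] 23.7
bx -0.047859849591729314
```

View pics/a5.png

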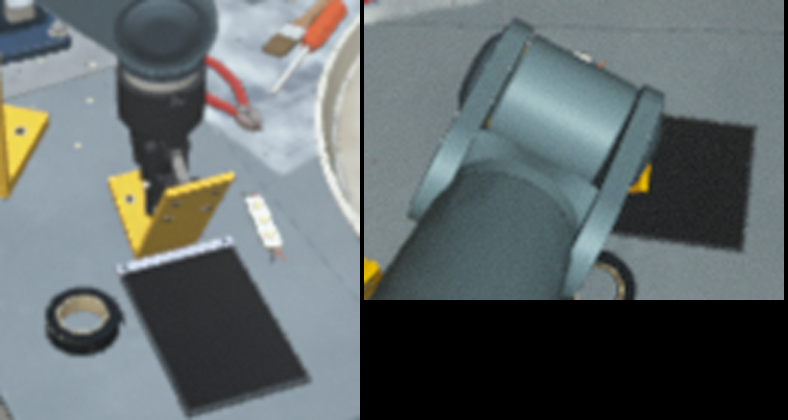

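The tip is controlled so far. The bracket is at about 0.45-0.5 rad (side (185,210)), held between both fingers with under 2 N. I go just past balance, then slide the catching tip out towards the heel.

```bash
python3 - <<'E'
from h import *
bx=-.04786
def rep(tag,th):
    s=env.sense();x,c=fit([-.010,-.004,0,th+.08,0],(0,3));print(tag,x.round(4),round(c),np.round(s['wrist_force'],1),round(s['t'],1))
for th in(.48,.56,.62):
    go(bx,.0135,th,A0-th,.02); rep(th,th)
for b,z in((-.053,.0137),(-.059,.0139),(-.065,.0141)):
    go(b,z,.62,A0-.62,.02); rep(b,.62)
snap('a6')
E
```

```text
0.48 [-0.0112 -0.004   0.      0.6037  0.    ] 325 [0.2 0.2 0.3] 24.1
0.56 [-0.0118 -0.004   0.      0.6968  0.    ] 382 [ 0.3 -0.6 -0.1] 24.4
0.62 [-0.0104 -0.004   0.      0.7596  0.    ] 393 [-0.5 -1.6  0.5] 24.7
-0.053 [-0.0105 -0.004   0.      0.7496  0.    ] 362 [0.  0.3 2.1] 25.2
-0.059 [-0.0118 -0.004   0.      0.7444  0.    ] 353 [-0.5  0.1  1.5] 25.7
-0.065 [-0.0109 -0.004   0.      0.734   0.    ] 327 [ 0.2 -1.4 -0.1] 26.2
```

View pics/a6.png

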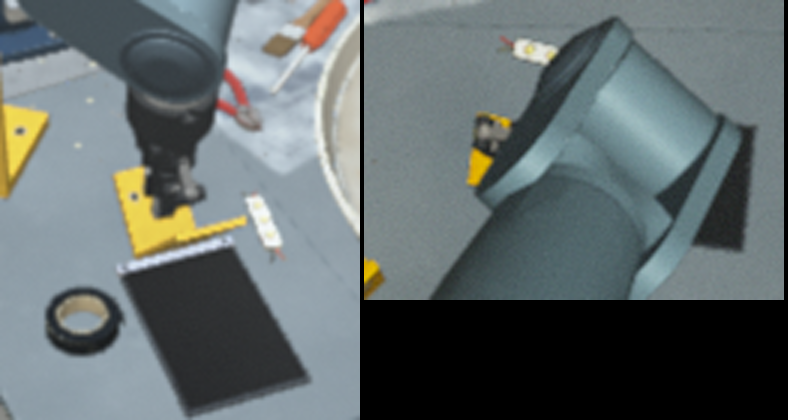

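It rests on the rear tip at about 0.7 rad with its front plate edge-on to the camera (side (215,230)), and nothing else is touched. Now I ease it down.

```bash
python3 - <<'E'
from h import *
al=A0-.62
ths=np.linspace(.62,1.22,11)[1:]
for i,th in enumerate(ths):
    k=(th-.62)/.95
    go(-.065+.009*k,.0141-.0015*k,th,al,.016)
    if i%2==1:
        s=env.sense();x,c=fit([-.011,-.004,0,th+.08,.008-.008*np.cos(th)],(0,3));print(round(th,2),x.round(4),round(c),np.round(s['wrist_force'],1),round(s['t'],1))
snap('a7')
E
```

```text
0.74 [-0.0049 -0.004   0.      0.8795  0.0021] 309 [ 0.2 -1.1  1.1] 27.1
0.86 [-0.0105 -0.004   0.      1.1261  0.0028] 331 [-0.3 -0.5  1.1] 27.9
0.98 [-0.0124 -0.004   0.      1.2521  0.0035] 340 [-0.5 -0.5  0.2] 28.8
1.1 [-0.0169 -0.004   0.      1.3785  0.0044] 352 [-0.7 -1.2  1.1] 29.6
1.22 [-0.0195 -0.004   0.      1.492   0.0053] 360 [ 0.5 -1.   0.6] 30.4
```

View pics/a7.png

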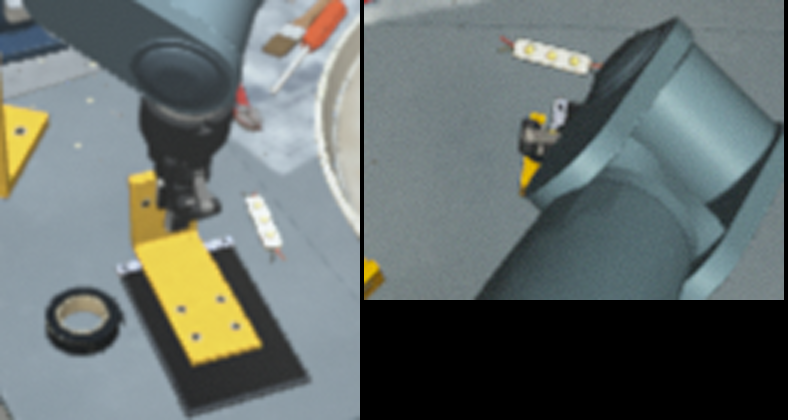

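```bash
python3 - <<'E'
from h import *
for z in(0,.004,.008):
  for th in(1.25,1.4,1.5):
    x,c=fit([-.012,-.004,0,th,z],(0,3));print(x.round(4),round(c,1))
print('tip',rear(A0-.62)*1000)
E
```

```text
[-0.0175 -0.004   0.      1.4473  0.    ] 356.8
[-0.0186 -0.004   0.      1.4543  0.    ] 356.7
[-0.0175 -0.004   0.      1.4457  0.    ] 355.6
[-0.0186 -0.004   0.      1.4765  0.004 ] 356.1
[-0.0185 -0.004   0.      1.4752  0.004 ] 356.2
[-0.0189 -0.004   0.      1.478   0.004 ] 356.8
[-0.017  -0.004   0.      1.4998  0.008 ] 372.9
[-0.0171 -0.004   0.      1.4999  0.008 ] 374.0
[-0.0171 -0.004   0.      1.4996  0.008 ] 373.7
tip [-15.54882539  65.47927237]
```

The bracket is at about 1.41 rad with the toe lifted and slid back about 18 mm behind the edge. It is still held by the tip at (-15, 65) mm. I ease the last 0.16 rad with a slight downward bias, to press it on the edge.

```bash
python3 - <<'E'
from h import *
al=A0-.62; X,Z=rear(al)
for i in range(1,9):
    env.line_to(tcp(X+.002*i,Z-.001*i,al),vel=.008)
    if i%2==0:
        s=env.sense();x,c=fit([-.017,-.004,0,1.48+.01*i,.006],(0,3));print(i,np.round(rear(al)*1000,1),x.round(4),round(c),np.round(s['wrist_force'],1),round(s['t'],1))
snap('a8',k=4,wins=(('side',(285,195,400,315)),))
E
```

```text
2 [-11.5  63.4] [-0.0177 -0.004   0.      1.5367  0.006 ] 373 [-0.1 -0.6  0.4] 31.8
4 [-7.5 61.5] [-0.0168 -0.004   0.      1.534   0.006 ] 373 [-0.2  0.3 -0.4] 32.8
6 [-3.5 59.5] [-0.0177 -0.004   0.      1.5412  0.006 ] 390 [-0.1  0.1  0.1] 33.7
8 [ 0.5 57.5] [-0.0177 -0.004   0.      1.5412  0.006 ] 396 [ 0.9 -0.9  1.1] 34.6
```

View pics/a8.png

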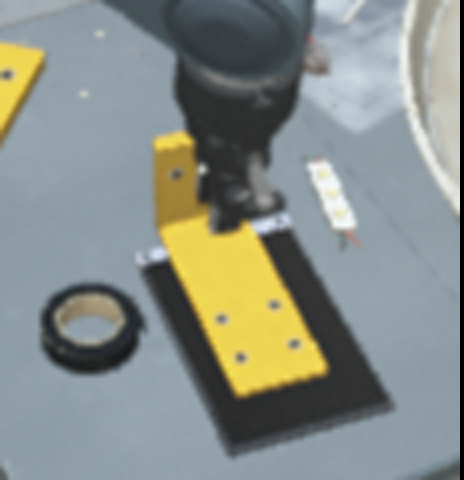

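It is flat: the angle has stopped changing and the tip is clear of the foot plate. I retreat and check.

```bash
python3 - <<'E'
from h import *
al=A0-.62; X,Z=rear(al)
env.line_to(tcp(X+.006,Z+.004,al),vel=.03)
env.line_to(tcp(X+.006,Z+.13,al),vel=.12)
env.line_to(tcp(X-.10,Z+.20,al),vel=.2)
env.movep(np.r_[.40,.25,.35],quat(PSI,0,SG))
for z,f in((.008,(0,1,2)),(.008,(0,1,2,3))):
    x,c=fit([-.017,-.004,0,np.pi/2,z],f,('side','top'));print(x.round(4),round(c))
for n in("led_module","tape_roll","side_cutters","spring_clamp","sanding_block"): print(n,[(np.round(d['xyz'],3).tolist(),round(d['confidence'],2)) for d in nets.search_frame('top',n)[:1]])
snap('a9');print(env.sense()['t'])
E
```

```text
[-0.0188 -0.0035 -0.0073  1.5708  0.008 ] 158
[-0.0186 -0.0035 -0.0091  1.56    0.008 ] 152
led_module [([0.594, -0.142, 0.011], 0.55)]
tape_roll [([0.397, -0.181, 0.015], 0.9)]
side_cutters [([0.658, 0.038, 0.008], 0.69)]
spring_clamp [([0.369, 0.231, 0.014], 0.56)]
sanding_block [([0.63, 0.208, 0.031], 0.89)]
38.925
```

View pics/a9.png

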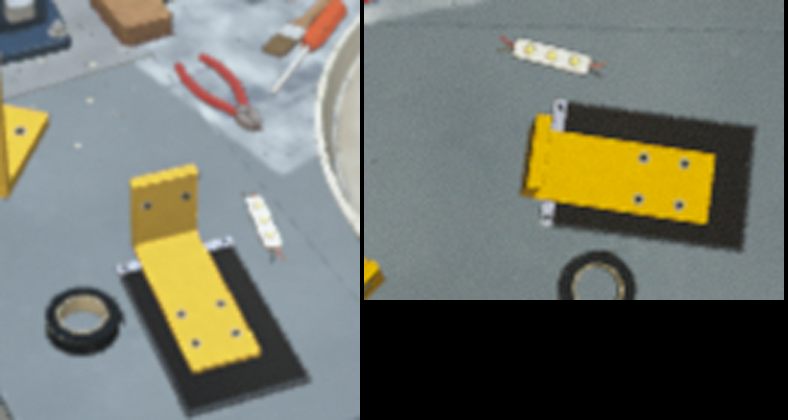

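```bash
python3 -c "
from workcell import workorder,env
workorder.hand_in();print(env.sense()['t'])"
```

```text
the job is handed in; nothing more can be done
the job is handed in; nothing more can be done
```

The bracket lies face flat on the pad with its foot plate standing up and the robot clear. I handed the job in at about 39 s; no verdict is reported.

**How it went**
- **Push:** My first try at the inner corner, 32 mm up, tipped the bracket about 0.1 rad and jammed, still held between the fingers. I backed off, it settled upright, and I pushed low at the heel with two spread fingers, sliding at about 1 N. I stopped when the toe met the strip at a 5 N force change.
- **Tip and lower:** I tipped it with one finger on the front plate and the other just above the foot plate as a catch. Past balance, the catching finger held the foot plate almost all the way down. Tool forces stayed around 1–2 N.

**Final checks**
- **Pose:** The image fit gives 1.56 rad (flat) and about 0.01 rad from the pad's direction.
- **Surroundings:** The LED module and tape roll read within 4 mm of where they started, within network error. For the cutters, clamp and block I only compared pictures, not first positions. None of the five looks disturbed.

**Deviations and disagreements**
- **Backward slip:** The bracket slid back as it was lowered. The toe now lies about 19 mm behind the stop edge, where a slip-free turn would leave about 8 mm. It is stable, with its centre of mass about 24 mm ahead of the edge.
- **Release point:** The side-camera fits suggest it was flat by about 2 cm of remaining finger travel, but I could not see the exact moment of touchdown.
- **Side-camera angles:** These read roughly 0.1 rad above the commanded angle early on, and up to about 0.27 rad above it during lowering as the bracket slipped.
- **Pad fit:** My first pad fit was 4 mm off along the push. I corrected it from brightness profiles across the strip before tipping.

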